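# Refit the magnet core of a bean separator

## Robot

A 6-joint arm with a two-finger parallel gripper is mounted at the origin on the work surface. World frame = base frame: x ahead of the robot, y to its left, z up, the work surface at z = 0. Lengths are in m, angles in degrees, forces in N, time in s.
With the tool pointing down it reaches from about 0.35 to 0.775 m from the base axis. Payload 7.3 kg.
Tool frame: the origin (TCP) lies at the very end of the fingers, on their centre line; the grasp point (between the pads) lies 19 mm behind it; y points along the fingers, z is the direction in which the jaws open and shut, and the axes are right-handed (so a half turn about y gives the same grasp; the last joint's range is limited). The gripper opens to 92 mm and grips with 3 to 60 N. Pads are 19 mm wide; open, the fingers measure 130 mm over their backs; the gripper's body (75 mm by 190 mm) begins 47 mm behind the grasp point.
Start: joints at [65.26, 19.595, 87.324, -0, 73.075, -8.365], TCP at [0.148, 0.504, 0.206] pointing down, gripper open.
Joint ranges: [-145.02, 145.02], [-44.19, 115.74], [2.07, 154.8], [-57.11, 237.11], [16.16, 152.29], [-177.93, 177.93]. Speed limits (degrees/s): [147.25, 147.25, 180, 180, 180, 180].

## Interface

Orientations are given as [roll, pitch, yaw] about the fixed x, y, z axes, in that order (R = Rz(yaw) Ry(pitch) Rx(roll)).
In Python, from station import status, eyes, robot gives the robot as it stands. The module is installed in compiled form; this text tells all that it offers.
- The arm moves only by the tool apply_moves, never from a script. Its argument "deltas" is a list of rows, each a list of 7 numbers: the turn, a rotation vector about the tool's x, y, z in degrees, then the shift along the tool's x, y, z in m, then the opening, from -1 (shut) to 1 (fully open), so that 0 is half open. In form: [[rx, ry, rz, tx, ty, tz, gripper], ...]. A call has 1 to 12 rows; each row shifts and turns the commanded pose from where the row before left it, along the tool's axes as they then stand; what a row does not reach is not made up. A row lasts 1/8 s, in which the tool goes at most 62.5 mm and 10.7 degrees, less where a joint would pass 70% of its speed; a pose out of reach is approached as far as the arm can. A call is refused whole if a number of a shift passes 0.0625 or a number of a turn 10.7, either way. A call with a gripper value outside its range is refused whole. The fingers move at their own pace and stop on an object; the grip force is fixed at half the most. Time passes only in rows, so rows that do not move let the fingers close. It gives the time, the measured TCP pose, the force and the opening at its end, in the units of the state.
- status.observe(): the state, without advancing time (a new reading comes with each control period).
- eyes.read_camera(name): name is "side" or "top"; returns a dict with "frame" (384x512x3 uint8, red, green, blue), "fx", "fy", "cx", "cy" (pixels), "extrinsics" (4x4, takes a point from camera to world coordinates). Camera axes: x right, y down, z forward; pixel columns grow to the right and rows downward; lengths in m; the calibration is good to about 2 mm. A picture is of the moment at which its call begins. There is no depth.
- robot.close_job(): hands the job in, once; it reports no verdict.
The state is a dict: "t": time; "q": joint angles; "dq": joint speeds; "joint_efforts": joint torques, N m; "ee_pos": TCP position; "orientation": TCP orientation; "wrist_force": force on the tool from outside, world axes, zero at the start; "moment": the same for the moment, N m; "width": opening from 0.0 (shut) to 1.0 (fully open).
Only numpy, scipy, OpenCV 4.12 (cv2) and the standard library are available. Lean on these libraries where they do the work, as an engineer would, in place of code of your own. Each camera call takes 0.05 s, during which the arm holds its last target.

## Task

The magnetic separator for the cocoa beans has been cleaned and one magnet core is still out, lying on the wooden cradle. Slide it, tip first, about halfway into the empty upper sleeve of the separator and let go, then take a new hold back on its black handle and push it fully home, until its collar sits against the sleeve's mouth, and let go. The magnet is brittle and the sleeve is thin: feel the core in gently, never force or ram it, and leave the jar, the cup and the brush where they are.

Things in the scene. Friction and masses are not known exactly. Their poses are not given: they have to be found in the camera images.
- core_mid (a point): Loose magnet core: straight round rod 294 mm long, 0.33-0.50 kg, level on the cradle, axis 62 mm above the table. Point on the axis, 100 mm behind the tip; x runs along the rod to the tip. Shaft 20 mm in diameter, 200 mm long, tip tapered to 12 mm over 6 mm; behind it collar, handle, red knob (30 mm in diameter, 10 mm long). Balances about 120 mm behind the tip.
- core_collar (a point): Point on the core's axis in the front face of its steel collar (40 mm in diameter, 6 mm thick), 200 mm behind the tip; this face meets the sleeve's mouth at home. In front of it the shaft has a groove, 3 mm deep, 186 to 197 mm behind the tip. The magnet is brittle: a push of 15 N is safe, but all its contact forces on the separator, added up (leverage counts), must stay under 45 N.
- core_handle (a point): Point on the core's axis in the middle of its black handle (24 mm in diameter, 78 mm long), 245 mm behind the tip; x to the tip. Let go halfway in, the core stays in the sleeve but its handle sags by about 2 degrees in the play of the bore (1 mm all round): lift it back into line before pushing on.
- cradle_mid (a point): Fixed wooden cradle under the core; point 62 mm above the table, in the middle between its two V notches, 3 mm behind core_mid at first, give or take 6 mm; x along the core to the tip. The notches are 12 mm thick and 146 mm apart; between them is only a base board, 80 mm wide and 12 mm high, so fingers have room there.
- mouth (a point): Nominal centre of the mouth of the separator's empty upper sleeve, 130 mm above the table; x points level into the sleeve, z up. The sleeve is clamped by hand: parallel to x, but its true mouth lies up to 12 mm further in or out, 4 mm to either side and 3 mm up or down of here, and does not give: find it and its face by feel. Bore 22 mm in diameter, 228 mm deep, flared to 32 mm in the first 5 mm.
- front (a point): Point in the separator's front face, 33 mm behind the nominal mouth on the same line; x into the box. Stainless box 260 mm wide, 220 long, 172 high, on teal legs. The sleeve ends in a steel boss, 46 mm in diameter, standing out of this face. The two lower sleeves hold their cores, whose handles stick out 127 mm from this face, 58 mm lower and 45 mm to each side.
- catch_top (a point): Nominal top of the brass spring catch on the boss, 35 mm above the sleeve's axis and 9 mm behind its mouth (it shifts with the sleeve). Its ball presses down on the core in the bore: 5 to 10 N to push the tip past it, then 2 to 5 N of drag; at home it drops into the groove and holds the core in. The collar meeting the boss is felt as a hard stop.
- jar_mid (a point): Bystander: glass jar with a yellow lid, 68 mm in diameter, 85 mm high; its centre.
- cup_mid (a point): Bystander: steel mug, 72 mm in diameter, 70 mm high; its centre.
- brush_mid (a point): Bystander: wooden brush, 190 mm long, lying flat; its middle.

How it is judged (in metres and radians):
On the way, in this order (a step that is already met when the one before it is completed fails the run):
1. the core stands partway in the upper sleeve (40 to 160 mm deep), let go by the fingers (x of core_collar in the frame of mouth between -0.16 and -0.04 m and y of core_mid in the frame of mouth between -0.012 and 0.012 m and z of core_mid in the frame of mouth between -0.012 and 0.012 m and angle between the x axis of core_mid and the x axis of mouth, either way round below 0.08 rad and contact force between the fingers and core below 0.1 N), for 0.2 s.
2. the core is taken again behind its collar while still at least 15 mm short of the nominal mouth (x of core_collar in the frame of mouth below -0.015 m and x of the grasp point in the frame of core_collar below -0.01 m and contact force between the fingers and core above 1 N), for 0.1 s.
3. the core is fully home: its collar within 2 mm of the sleeve's true mouth (the collar's face 229.5 mm from the sleeve's end cap, 2 mm more at most) (distance between core_collar and sleeve_c0 between 0.227 and 0.2315 m and y of core_collar in the frame of mouth between -0.008 and 0.008 m and z of core_collar in the frame of mouth between -0.008 and 0.008 m and angle between the x axis of core_mid and the x axis of mouth, either way round below 0.03 rad), for 0.2 s.
At the end, for the whole second after the job is handed in: The core is fully in the upper sleeve, its collar within 2 mm of the sleeve's true mouth, in line with the sleeve, at rest and let go (all of step 3 and linear speed of core below 0.01 m/s); the robot touches nothing.
It fails at once if the core presses on the separator and its sleeve with more than 45 N, all contacts added up (contact force between core and separator above 45 N).
It fails at once if the jar, the cup or the brush is moved by more than 20 mm (distance of any of jar_mid, cup_mid, brush_mid from where it was at the start of the episode above 0.02 m).
It also fails if it takes over 72 s, if anything falls off the work surface, if the arm or the gripper's body presses on something with over 40 N, if the wrist force passes 120 N, or if a joint passes its speed limit or range.

## Working session

There is one attempt and no reset: what is moved stays moved. The work goes in short steps, Python scripts to look and compute and a tool call to move; the robot and the scene stay as the last step left them, time stands still between calls to the robot, and variables do not carry over. Pictures are saved under pics/ and viewed, and the job is handed in when it is done.

Besides the shell and the picture viewer there is one more tool, called as name(argument=value, ...), one argument or row to a line, values as JSON. apply_moves: Moves the arm, as the interface text tells. Its arguments: {"type":"object","properties":{"deltas":{"type":"array"}},"required":["deltas"]}

```bash
mkdir -p pics; cat > h.py <<'E'
import numpy as np, cv2, pickle
from station import status, eyes, robot
def cam(n,save=None):
    d=eyes.read_camera(n)
    if save: cv2.imwrite('pics/'+save,d['frame'][:,:,::-1])
    return d
def ray(d,u,v):
    E=np.array(d['extrinsics']); r=E[:3,:3]@np.array([(u-d['cx'])/d['fx'],(v-d['cy'])/d['fy'],1]); return E[:3,3],r/np.linalg.norm(r)
def onz(d,u,v,z):
    o,r=ray(d,u,v); return o+r*(z-o[2])/r[2]
def proj(d,p):
    E=np.array(d['extrinsics']); c=E[:3,:3].T@(np.array(p)-E[:3,3]); return d['fx']*c[0]/c[2]+d['cx'],d['fy']*c[1]/c[2]+d['cy']
E
python3 - <<'E'
from h import *
print(status.observe())
for n in('side','top'):
    d=cam(n,n+'0.png'); pickle.dump(d,open(n+'0.pkl','wb')); print(n,d['fx'],d['cx'],d['cy'],np.round(d['extrinsics'],3))
E
```

```text
{'t': 0.0, 'q': array([ 6.52588125e+01,  1.96370272e+01,  8.73763534e+01,  2.31847697e-03,
        7.30746361e+01, -8.36536500e+00]), 'dq': array([ 0.05603361,  0.00331445,  0.1228728 , -0.07541742,  0.07577672,
       -0.09134095]), 'joint_efforts': array([-1.28937638e-03, -4.31252611e+01, -2.44217134e+01,  7.16993446e-02,
        5.59837196e-02, -9.65028471e-05]), 'ee_pos': array([0.14780254, 0.50331756, 0.20544498]), 'orientation': array([-9.00867578e+01,  1.49985434e-02, -1.63765106e+01]), 'wrist_force': array([-0.47596349, -0.56327972,  0.67399662]), 'moment': array([ 0.01943708, -0.00067834, -0.04959499]), 'width': 1.0024688475499466}
side 358.2332994093347 255.02953488479932 190.79717146020113 [[ 0.981 -0.164  0.107  0.352]
 [-0.195 -0.769  0.609 -0.662]
 [-0.018 -0.618 -0.786  0.771]
 [ 0.     0.     0.     1.   ]]
top 350.46446299475883 256.669417199639 189.59967442892525 [[ 0.011 -0.997  0.071  0.362]
 [-1.    -0.013 -0.027 -0.138]
 [ 0.027 -0.071 -0.997  1.012]
 [ 0.     0.     0.     1.   ]]
```

View pics/top0.png

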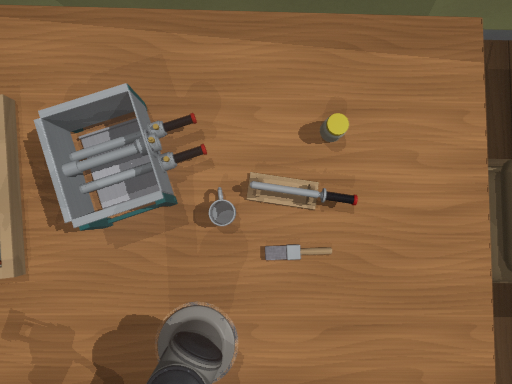

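View pics/side0.png

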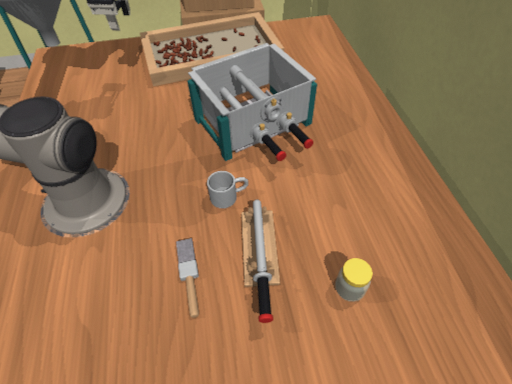

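The top view shows the box at upper left (sleeve boss near 152,142), the core at (252–355, 185–200) with its tip to the left, the mug at (222,212), the brush at (300,252) and the jar at (337,125). I'll enlarge it.

```bash
python3 - <<'E'
from h import *
t=pickle.load(open('top0.pkl','rb'))['frame'][:,:,::-1];s=pickle.load(open('side0.pkl','rb'))['frame'][:,:,::-1]
f=lambda im,x,y,w,h,k:cv2.resize(im[y:y+h,x:x+w],None,fx=k,fy=k,interpolation=cv2.INTER_CUBIC)
cv2.imwrite('pics/tc1.png',f(t,30,80,190,150,4)); cv2.imwrite('pics/tc2.png',f(t,200,150,180,80,4))
cv2.imwrite('pics/sc1.png',f(s,180,40,150,130,4)); cv2.imwrite('pics/sc2.png',f(s,200,180,120,150,4))
E
```

```text
(no output)
```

View pics/tc1.png

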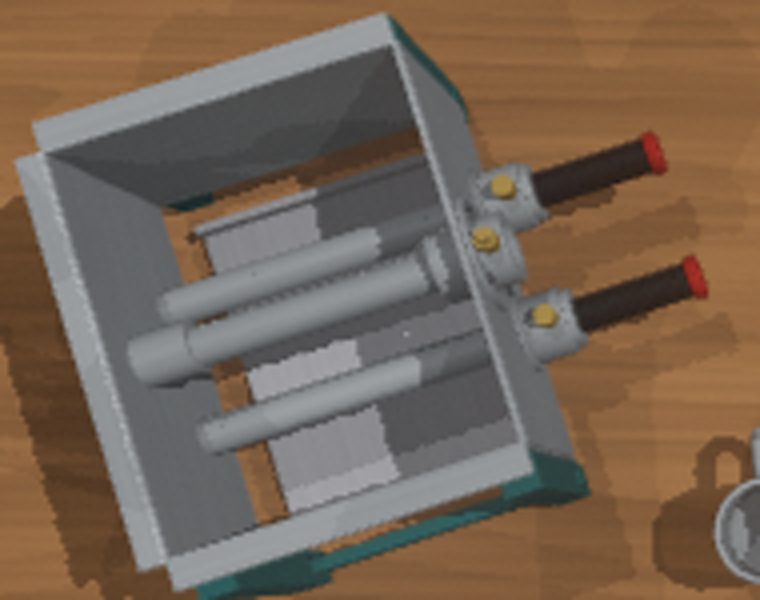

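View pics/tc2.png

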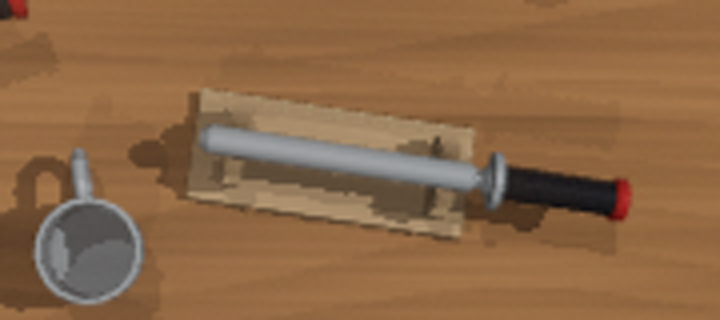

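View pics/sc1.png

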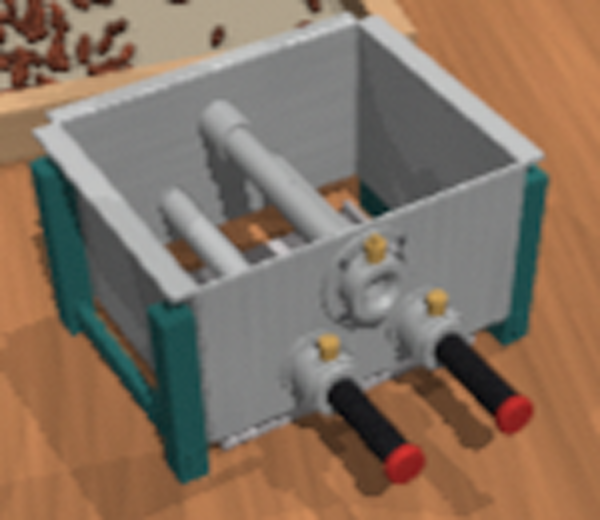

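View pics/sc2.png

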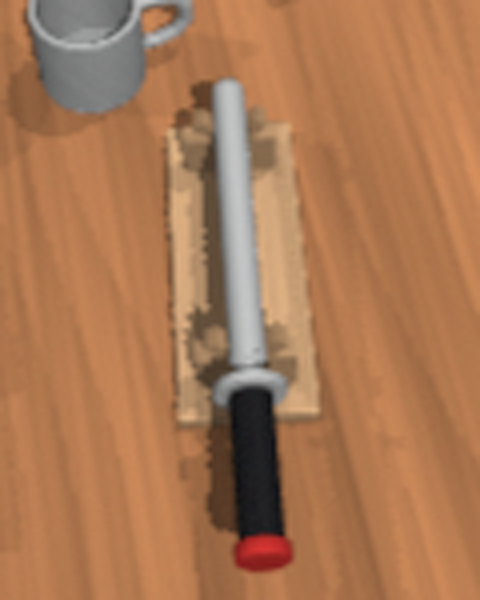

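```bash
python3 - <<'E'
from h import *
T=pickle.load(open('top0.pkl','rb'));S=pickle.load(open('side0.pkl','rb'))
def blobs(d,name,lo,hi,amin=6):
    hsv=cv2.cvtColor(d['frame'],cv2.COLOR_RGB2HSV); m=cv2.inRange(hsv,lo,hi)
    if name=='red': m|=cv2.inRange(hsv,(172,150,90),(180,255,255))
    n,l,st,c=cv2.connectedComponentsWithStats(m)
    out=[]
    for i in range(1,n):
        if st[i,4]>=amin:
            ys,xs=np.nonzero(l==i); P=np.c_[xs,ys].astype(float); w=np.linalg.eigh(np.cov(P.T)); 
            out.append((st[i,4],c[i].round(2),w[1][:,1].round(3),xs.min(),xs.max(),ys.min(),ys.max()))
    return out
for n,d in(('top',T),('side',S)):
    print(n)
    for nm,lo,hi in(('red',(0,180,90),(6,255,255)),('brass',(18,120,110),(28,255,255)),('black',(0,0,0),(180,255,48))):
        for b in blobs(d,nm,lo,hi): print(nm,*b)
E
```

```text
top
red 34 [193.   117.82] [0.34  0.941] 191 196 113 122
red 35 [203.31 148.8 ] [0.322 0.947] 201 206 144 153
red 31 [354.97 199.42] [-0.067  0.998] 353 357 195 204
brass 392 [337.78 123.45] [-0.848 -0.53 ] 327 349 113 134
brass 22 [155.32 126.14] [-1.    -0.002] 153 158 124 128
brass 23 [151.09 139.3 ] [-0.956 -0.293] 149 154 137 141
brass 21 [165.86 158.33] [-0.77  -0.638] 164 168 156 160
black 7 [508.  44.] [0. 1.] 508 508 41 47
black 126 [510.13  97.66] [0.029 1.   ] 509 511 59 140
black 136 [175.55 124.81] [-0.977  0.211] 164 192 120 130
black 22 [ 77.82 130.27] [-0.966  0.258] 72 82 128 132
black 99 [183.73 156.54] [-0.983  0.184] 174 197 151 162
black 216 [339.69 197.53] [-0.989 -0.146] 326 353 192 203
black 767 [196.54 344.52] [-0.92  -0.391] 173 221 332 360
black 10 [164.5 351. ] [-0.519  0.855] 162 167 347 355
black 20 [166.1  367.65] [-0.951  0.31 ] 157 175 366 372
black 188 [165.06 376.44] [-0.935  0.354] 151 191 369 383
black 7 [195.86 379.  ] [0.67  0.742] 193 198 376 382
side
red 63 [308. 143.] [-0.609  0.793] 304 312 139 147
red 74 [280.5 155.5] [-0.707  0.707] 276 28
[... 182 characters left out ...]
.65 126.3 ] [-0.032  0.999] 260 263 124 129
brass 689 [357.01 271.95] [-0.773 -0.635] 343 372 258 286
black 201 [112.15   3.96] [-0.976 -0.216] 87 128 0 14
black 13 [197.08  89.08] [0.256 0.967] 196 198 86 93
black 25 [272.48  90.24] [0.675 0.738] 270 276 87 93
black 33 [44.03 99.21] [-0.985 -0.171] 34 52 98 102
black 27 [ 56.56 109.19] [0.002 1.   ] 54 58 101 117
black 9 [ 58.89 117.22] [-0.582  0.813] 57 60 115 119
black 1494 [ 77.82 150.  ] [-0.311  0.95 ] 37 95 120 186
black 165 [297.61 132.65] [0.7   0.714] 289 307 124 143
black 162 [270.44 144.04] [0.665 0.747] 262 280 135 154
black 14 [220.14 145.43] [0.174 0.985] 219 222 142 148
black 387 [263.27 295.28] [0.071 0.997] 257 270 277 313
```

```bash
python3 - <<'E'
from h import *
T=pickle.load(open('top0.pkl','rb'));S=pickle.load(open('side0.pkl','rb'))
def tri(a,b):
    o1,r1=ray(T,*a);o2,r2=ray(S,*b)
    A=np.c_[r1,-r2]; k=np.linalg.lstsq(A,o2-o1,rcond=None)[0]; p,q=o1+k[0]*r1,o2+k[1]*r2
    return ((p+q)/2).round(4),np.linalg.norm(p-q).round(4)
print('knobs',tri((193,117.8),(308,143)),tri((203.3,148.8),(280.5,155.5)),'core',tri((355,199.4),(265.3,317.7)))
print('brass up',tri((151.1,139.3),(273.5,101.7)),'A',tri((155.3,126.1),(288.8,115.1)),'B',tri((165.9,158.3),(261.65,126.3)))
kA=onz(T,193,117.8,.072);kB=onz(T,203.3,148.8,.072); print(kA,kB,np.linalg.norm(kA-kB))
n=(kB-kA); n/=np.linalg.norm(n); ax=np.array([n[1],-n[0],0]); ax*=np.sign(ax[1]); print('axis perp knobs yaw',np.degrees(np.arctan2(ax[1],ax[0])))
def dirn(p,q,z): a=onz(T,*p,z);b=onz(T,*q,z); v=b-a; return np.degrees(np.arctan2(v[1],v[0])),a,b
def f(c,v,L=10): c=np.array(c);v=np.array(v); return c-L*v,c+L*v
for nm,c,v,z in(('hA',(175.55,124.81),(-.977,.211),.072),('hB',(183.73,156.54),(-.983,.184),.072),('core',(339.69,197.53),(-.989,-.146),.062)):
    p,q=f(c,v); print(nm,dirn(p,q,z))
# core knob-shaft line: shaft edge segmentation
hsv=cv2.cvtColor(T['frame'],cv2.COLOR_RGB2HSV)
roi=np.zeros(hsv.shape[:2],np.uint8); roi[175:206,246:360]=1
m=((hsv[:,:,1]<60)&(hsv[:,:,2]>90)&(roi>0)).astype(np.uint8)
n_,l,st,c=cv2.connectedComponentsWithStats(m); i=1+st[1:,4].argmax(); ys,xs=np.nonzero(l==i); print(st[i],c[i])
cols=range(xs.min(),xs.max()+1); print([(x,round(ys[xs==x].mean(),2),int((xs==x).sum())) for x in cols])
# inner upper sleeve
roi[:]=0; roi[120:180,60:145]=1
E
```

```text
knobs (array([0.6217, 0.0114, 0.0752]), np.float64(0.0)) (array([ 0.5371, -0.018 ,  0.0745]), np.float64(0.0008)) core (array([ 0.406 , -0.4305,  0.0684]), np.float64(0.0008))
brass up (array([0.5423, 0.0977, 0.163 ]), np.float64(0.0001)) A (array([0.59  , 0.1046, 0.1029]), np.float64(0.0004)) B (array([0.5052, 0.0745, 0.1033]), np.float64(0.001))
[0.62264525 0.01194575 0.072     ] [ 0.53801608 -0.01774353  0.072     ] 0.08968583620075923
axis perp knobs yaw 109.33169268990547
hA (np.float64(103.49631552944336), array([0.60875255, 0.0323462 , 0.072     ]), array([0.5962082 , 0.08461197, 0.072     ]))
hB (np.float64(101.65339586652877), array([0.52152864, 0.00805582, 0.072     ]), array([0.51072599, 0.06043438, 0.072     ]))
core (np.float64(82.32221652872451), array([ 0.40762409, -0.41759308,  0.062     ]), array([ 0.41495047, -0.3632473 ,  0.062     ]))
[250 181  77  21 552] [287.65036232 189.4692029 ]
[(250, np.float64(184.0), 5), (251, np.float64(184.5), 6), (252, np.float64(184.0), 7), (253, np.float64(184.0), 7), (254, np.float64(184.5), 8), (255, np.float64(184.5), 8), (256, np
[... 1352 characters left out ...]
), (303, np.float64(192.0), 7), (304, np.float64(192.0), 7), (305, np.float64(192.0), 7), (306, np.float64(192.5), 8), (307, np.float64(192.0), 7), (308, np.float64(192.0), 7), (309, np.float64(193.0), 7), (310, np.float64(193.0), 7), (311, np.float64(193.0), 7), (312, np.float64(193.0), 7), (313, np.float64(193.0), 7), (314, np.float64(193.0), 7), (315, np.float64(193.5), 8), (316, np.float64(194.0), 7), (317, np.float64(194.0), 7), (318, np.float64(193.5), 6), (319, np.float64(194.0), 5), (320, np.float64(194.0), 5), (321, np.float64(195.0), 5), (322, np.float64(194.5), 4), (323, np.float64(199.0), 5), (324, np.float64(194.5), 14), (325, np.float64(193.5), 10), (326, np.float64(192.0), 3)]
```

```bash
python3 - <<'E'
from h import *
T=pickle.load(open('top0.pkl','rb'));S=pickle.load(open('side0.pkl','rb'))
hsv=cv2.cvtColor(T['frame'],cv2.COLOR_RGB2HSV)
P=[]
for x in range(254,316):
    col=hsv[178:204,x]; r=np.nonzero((col[:,1]<60)&(col[:,2]>90))[0]; P.append((x,178+(r.min()+r.max())/2))
P=np.array(P); k,b=np.polyfit(P[:,0],P[:,1],1); print('slope',k)
tip=onz(T,249.5,k*249.5+b,.062); end=onz(T,357.7,199.6,.062); q=onz(T,316,k*316+b,.062)
v=q-tip; w=end-tip; print('tip',tip,'end',end,'len',np.linalg.norm(w),'yaw shaft',np.degrees(np.arctan2(-v[1],-v[0])),'yaw whole',np.degrees(np.arctan2(-w[1],-w[0])))
col=onz(T,324.5,k*324.5+b,.062); print('collar',col,np.linalg.norm(col-tip))
u=-w/np.linalg.norm(w)
for z,nm in((.062,'t'),): 
    print('grasp122 (from tip)',tip-.122*u,' from end',end+.172*u)
# cradle: board in top & side notches visually; cup
print('cup',onz(T,222,212,.07),'jar',onz(T,338,124,.085))
# rim corners front, top view crop (390,40)->(127.5,90) inner ; side
def tri(a,b):
    o1,r1=ray(T,*a);o2,r2=ray(S,*b)
    kk=np.linalg.lstsq(np.c_[r1,-r2],o2-o1,rcond=None)[0]; p,qq=o1+kk[0]*r1,o2+kk[1]*r2
    return ((p+qq)/2).round(4),np.linalg.norm(p-qq).round(4)
print('rim near-right', tri((30+388/4,80+14/4),(180+543/4,40+155/4)), 'rim left', tri((30+535/4,80+470/4),(180+180/4,40+300/4)))
E
```

```text
slope 0.14857344312658982
tip [ 0.44563934 -0.14368211  0.062     ] end [ 0.40622283 -0.43994924  0.062     ] len 0.29887769767049194 yaw shaft 82.26985775335015 yaw whole 82.42165512663152
collar [ 0.41780917 -0.34870608  0.062     ] 0.2069041967373018
grasp122 (from tip) [ 0.42954977 -0.26461649  0.062     ]  from end [ 0.42890649 -0.26945159  0.062     ]
cup [ 0.3682877  -0.07100225  0.07      ] jar [ 0.6091844 -0.3809255  0.085    ]
rim near-right (array([0.6765, 0.1568, 0.1742]), np.float64(0.001)) rim left (array([0.4033, 0.0606, 0.1721]), np.float64(0.0055))
```

```bash
cat >> h.py <<'E'
from scipy.spatial.transform import Rotation as Ro
def R_of(o): return Ro.from_euler('xyz',o,degrees=True)
def Ryaw(y,tilt=0): return Ro.from_euler('xyz',[-90,0,y],degrees=True)*Ro.from_rotvec([0,0,np.radians(tilt)])
def plan(p0,R0,p1,R1,n):
    """n rows, shift in axes before turn"""
    rows=[];p0=np.array(p0,float);p1=np.array(p1,float)
    w=(R0.inv()*R1).as_rotvec(); R=R0
    for i in range(n):
        d=R.inv().apply((p1-p0)/n); rows.append([*np.round(np.degrees(w)/n,2),*np.round(d,4)]); R=R*Ro.from_rotvec(w/n)
    for r in rows: print([float(x) for x in r])
def st():
    s=status.observe(); print('t',round(s['t'],2),'p',s['ee_pos'].round(4),'o',s['orientation'].round(2),'F',s['wrist_force'].round(1),'M',s['moment'].round(2),'w',round(s['width'],3)); return s
E
python3 - <<'E'
from h import *
plan([.148,.504,.306],Ryaw(-16.375),[.44,.2,.306],Ryaw(-97.65),10)
E
```

```text
[0.0, 8.13, 0.0, 0.0366, -0.0, -0.0209]
[0.0, 8.13, 0.0, 0.0392, -0.0, -0.0156]
[0.0, 8.13, 0.0, 0.041, -0.0, -0.0099]
[0.0, 8.13, 0.0, 0.042, -0.0, -0.004]
[0.0, 8.13, 0.0, 0.0421, -0.0, 0.002]
[0.0, 8.13, 0.0, 0.0414, -0.0, 0.0079]
[0.0, 8.13, 0.0, 0.0399, -0.0, 0.0137]
[0.0, 8.13, 0.0, 0.0375, -0.0, 0.0192]
[0.0, 8.13, 0.0, 0.0344, -0.0, 0.0243]
[0.0, 8.13, 0.0, 0.0306, -0.0, 0.0289]
```

apply_moves(
  deltas=[
    [0,0,0,0,-0.05,0,1],
    [0,0,0,0,-0.05,0,1],
    [0,8.13,0,0.0366,0,-0.0209,1],
    [0,8.13,0,0.0392,0,-0.0156,1],
    [0,8.13,0,0.041,0,-0.0099,1],
    [0,8.13,0,0.042,0,-0.004,1],
    [0,8.13,0,0.0421,0,0.002,1],
    [0,8.13,0,0.0414,0,0.0079,1],
    [0,8.13,0,0.0399,0,0.0137,1],
    [0,8.13,0,0.0375,0,0.0192,1],
    [0,8.13,0,0.0344,0,0.0243,1],
    [0,8.13,0,0.0306,0,0.0289,1],
  ],
)

```text
t: 1.6
ee_pos: [0.4404, 0.1984, 0.3058]
orientation: [-90.0, -0.0, -97.9]
wrist_force: [0.7, 0.7, 0.5]
width: 0.999
```

apply_moves(
  deltas=[
    [0,0,0,0.0578,0,0.0064,1],
    [0,0,0,0.0578,0,0.0064,1],
    [0,0,0,0.0578,0,0.0064,1],
    [0,0,0,0.0578,0,0.0064,1],
    [0,0,0,0.0578,0,0.0064,1],
    [0,0,0,0.0578,0,0.0064,1],
    [0,0,0,0.0578,0,0.0064,1],
    [0,0,0,0.0578,0,0.0064,1],
    [0,0,0,0,0.045,0,1],
    [0,0,0,0,0.045,0,1],
    [0,0,0,0,0.045,0,1],
    [0,0,0,0,0,0,1],
  ],
)

```text
t: 3.1
ee_pos: [0.4269, -0.264, 0.1682]
orientation: [-90.4, 0.2, -97.7]
wrist_force: [0.3, -0.4, 0.5]
width: 1.001
```

```bash
python3 - <<'E'
from h import *
st(); S=cam('side','side1.png'); T=cam('top','top1.png')
a=S['frame'][150:350,180:380,::-1]; b=T['frame'][130:260,220:400,::-1]
cv2.imwrite('pics/c1.png',np.vstack([cv2.resize(a,(400,400)),]) ) ; cv2.imwrite('pics/c1t.png',cv2.resize(b,None,fx=3,fy=3))
E
```

```text
t 3.1 p [ 0.4269 -0.264   0.1682] o [-90.38   0.25 -97.68] F [ 0.3 -0.4  0.5] M [-0.04  0.11  0.02] w 1.001
```

View pics/c1.png

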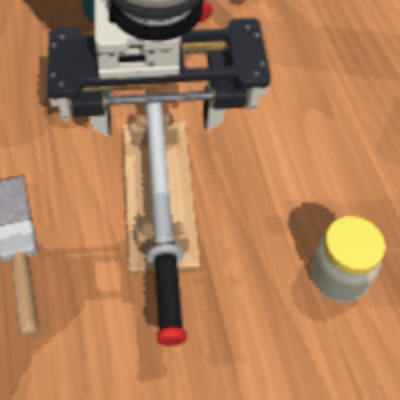

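View pics/c1t.png

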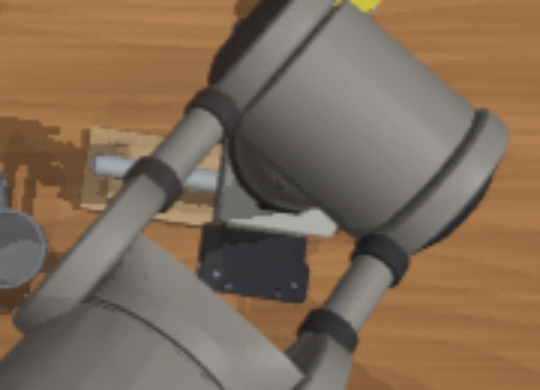

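apply_moves(
  deltas=[
    [0,0,0,0.001,0.04,0.002,1],
    [0,0,0,0,0.04,0,1],
    [0,0,0,0,0.03,0,1],
    [0,0,0,0,0.015,0,1],
    [0,0,0,0,0,0,1],
    [0,0,0,0,0,0,1],
  ],
)

```text
t: 3.95
ee_pos: [0.4317, -0.2676, 0.0477]
orientation: [-89.9, -0.1, -97.7]
wrist_force: [0.4, 0.8, 0.4]
width: 1.001
```

```bash
python3 - <<'E'
from h import *
st(); S=cam('side','side2.png'); 
cv2.imwrite('pics/c2.png',cv2.resize(S['frame'][180:340,180:340,::-1],None,fx=4,fy=4))
E
```

```text
t 3.95 p [ 0.4317 -0.2676  0.0477] o [-8.986e+01 -9.000e-02 -9.767e+01] F [0.4 0.8 0.4] M [-0.1   0.07  0.05] w 1.001
```

View pics/c2.png

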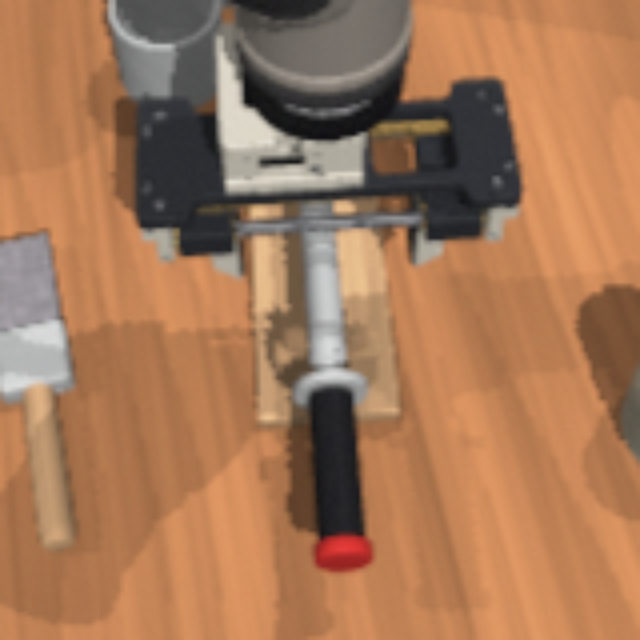

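apply_moves(
  deltas=[
    [0,0,0,0,0.004,-0.0015,1],
    [0,0,0,0,0,0,0],
    [0,0,0,0,0,0,-0.5],
    [0,0,0,0,0,0,-1],
    [0,0,0,0,0,0,-1],
    [0,0,0,0,0,0,-1],
    [0,0,0,0,0,0,-1],
  ],
)

```text
t: 4.88
ee_pos: [0.4292, -0.2666, 0.0421]
orientation: [-90.0, 0.0, -97.7]
wrist_force: [-0.2, -0.1, 0.2]
width: 0.398
```

```bash
python3 - <<'E'
from h import *
st()
E
```

```text
t 4.88 p [ 0.4292 -0.2666  0.0421] o [-90.     0.   -97.68] F [-0.2 -0.1  0.2] M [-0.09  0.03  0.03] w 0.398
```

apply_moves(
  deltas=[
    [0,0,0,0,0,0,-1],
    [0,0,0,0,0,0,-1],
    [0,0,0,0,0,0,-1],
    [0,0,0,0,0,0,-1],
    [0,0,0,0,0,0,-1],
  ],
)

```text
t: 5.5
ee_pos: [0.4286, -0.2664, 0.042]
orientation: [-90.1, 0.0, -97.7]
wrist_force: [-6.3, -0.7, 3.6]
width: 0.201
```

apply_moves(
  deltas=[
    [0,0,0,0,0,0,-1],
    [0,0,0,0,0,0,-1],
    [0,0,0,0,-0.005,0,-1],
    [0,0,0,0,-0.01,0,-1],
    [0,0,0,0,-0.015,0,-1],
    [0,0,0,0,0,0,-1],
    [0,0,0,0,0,0,-1],
  ],
)

```text
t: 6.38
ee_pos: [0.4292, -0.2665, 0.0722]
orientation: [-90.0, -0.0, -97.7]
wrist_force: [-0.6, -0.4, -4.2]
width: 0.2
```

```bash
python3 - <<'E'
from h import *
st(); S=cam('side','side3.png'); 
cv2.imwrite('pics/c3.png',cv2.resize(S['frame'][170:340,180:340,::-1],None,fx=3.5,fy=3.5))
E
```

```text
t 6.38 p [ 0.4292 -0.2665  0.0722] o [-89.98  -0.   -97.67] F [-0.6 -0.4 -4.2] M [-0.02  0.06 -0.01] w 0.2
```

View pics/c3.png

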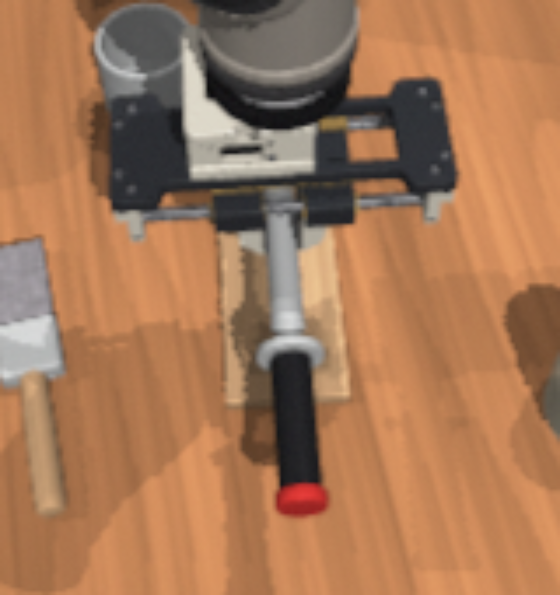

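```bash
python3 - <<'E'
from h import *
plan([.4292,-.2665,.15],Ryaw(-97.67),[.599,-.0631,.15],Ryaw(-70.6),10)
E
```

```text
[0.0, -2.71, 0.0, -0.0224, 0.0, 0.0141]
[0.0, -2.71, 0.0, -0.0217, 0.0, 0.0152]
[0.0, -2.71, 0.0, -0.021, 0.0, 0.0162]
[0.0, -2.71, 0.0, -0.0202, 0.0, 0.0171]
[0.0, -2.71, 0.0, -0.0194, 0.0, 0.0181]
[0.0, -2.71, 0.0, -0.0185, 0.0, 0.019]
[0.0, -2.71, 0.0, -0.0176, 0.0, 0.0198]
[0.0, -2.71, 0.0, -0.0166, 0.0, 0.0206]
[0.0, -2.71, 0.0, -0.0156, 0.0, 0.0214]
[0.0, -2.71, 0.0, -0.0146, 0.0, 0.0221]
```

apply_moves(
  deltas=[
    [0,0,0,0,-0.015,0,-1],
    [0,0,0,0,-0.025,0,-1],
    [0,0,0,0,-0.025,0,-1],
    [0,0,0,0,-0.013,0,-1],
  ],
)

```text
t: 6.92
ee_pos: [0.4297, -0.267, 0.152]
orientation: [-89.9, -0.1, -97.7]
wrist_force: [-0.1, 0.2, -3.0]
width: 0.2
```

apply_moves(
  deltas=[
    [0,-2.71,0,-0.0224,0,0.0141,-1],
    [0,-2.71,0,-0.0217,0,0.0152,-1],
    [0,-2.71,0,-0.021,0,0.0162,-1],
    [0,-2.71,0,-0.0202,0,0.0171,-1],
    [0,-2.71,0,-0.0194,0,0.0181,-1],
    [0,-2.71,0,-0.0185,0,0.019,-1],
    [0,-2.71,0,-0.0176,0,0.0198,-1],
    [0,-2.71,0,-0.0166,0,0.0206,-1],
    [0,-2.71,0,-0.0156,0,0.0214,-1],
    [0,-2.71,0,-0.0146,0,0.0221,-1],
    [0,0,0,0,0,0,-1],
    [0,0,0,0,0,0,-1],
  ],
)

```text
t: 8.43
ee_pos: [0.5984, -0.0634, 0.1497]
orientation: [-90.1, 0.0, -70.6]
wrist_force: [-0.8, -0.1, -3.1]
width: 0.2
```

```bash
python3 - <<'E'
from h import *
st(); S=cam('side','side4.png'); T=cam('top','top4.png'); pickle.dump((S,T),open('v4.pkl','wb'))
cv2.imwrite('pics/c4.png',cv2.resize(S['frame'][40:230,180:380,::-1],None,fx=3,fy=3))
cv2.imwrite('pics/c4t.png',cv2.resize(T['frame'][80:240,100:300,::-1],None,fx=3,fy=3))
E
```

```text
t 8.43 p [ 0.5984 -0.0634  0.1497] o [-9.007e+01  2.000e-02 -7.059e+01] F [-0.8 -0.1 -3.1] M [-0.09  0.02 -0.04] w 0.2
```

View pics/c4.png

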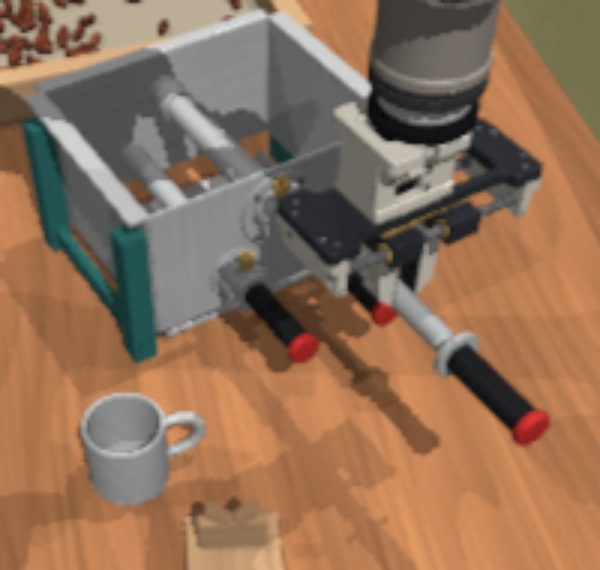

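View pics/c4t.png

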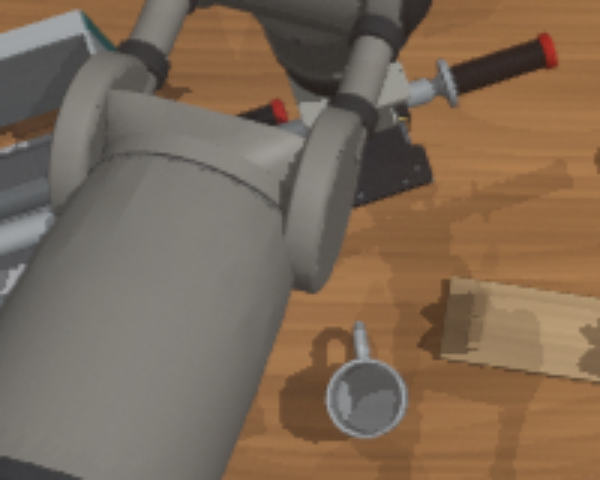

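```bash
cat >> h.py <<'E'
def tri(T,S,a,b):
    o1,r1=ray(T,*a);o2,r2=ray(S,*b)
    k=np.linalg.lstsq(np.c_[r1,-r2],o2-o1,rcond=None)[0]; p,q=o1+k[0]*r1,o2+k[1]*r2
    return ((p+q)/2).round(4),np.linalg.norm(p-q).round(4)
def blobs(d,nm,amin=6):
    hsv=cv2.cvtColor(d['frame'],cv2.COLOR_RGB2HSV)
    if nm=='red': m=cv2.inRange(hsv,(0,180,90),(6,255,255))|cv2.inRange(hsv,(172,150,90),(180,255,255))
    elif nm=='brass': m=cv2.inRange(hsv,(18,120,110),(28,255,255))
    else: m=cv2.inRange(hsv,(0,0,0),(180,255,48))
    n,l,s,c=cv2.connectedComponentsWithStats(m)
    return [(int(s[i,4]),c[i].round(2)) for i in range(1,n) if s[i,4]>=amin]
E
python3 - <<'E'
from h import *
S,T=pickle.load(open('v4.pkl','rb'))
print(blobs(S,'red'),blobs(T,'red'))
E
```

```text
[(38, array([307.29, 144.47])), (74, array([280.62, 155.42])), (93, array([356.39, 181.94]))] [(40, array([282.32,  96.28])), (17, array([192.47, 116.  ]))]
```

```bash
python3 - <<'E'
from h import *
S,T=pickle.load(open('v4.pkl','rb'))
k,e=tri(T,S,(282.32,96.28),(356.39,181.94)); print(k,e)
a=np.array([np.cos(np.radians(109.4)),np.sin(np.radians(109.4)),0]); n=np.array([-a[1],a[0],0])
g=np.array([.5984,-.0634,.1687]); d=k-g; print('along',d@a,'lat',d@n,'dz',d[2])
E
```

```text
[ 0.6515 -0.2206  0.174 ] 0.001
along -0.16591235793238748 lat 0.0021306067951006188 dz 0.005299999999999999
```

apply_moves(
  deltas=[
    [0,0,0,0,0.018,0,-1],
    [0,0,0,0,0.018,0,-1],
    [0,0,0,0,0,0,-1],
    [0,0,0,-0.01,0,0,-1],
    [0,0,0,-0.01,0,0,-1],
    [0,0,0,-0.006,0,0,-1],
    [0,0,0,0,0,0,-1],
    [0,0,0,0,0,0,-1],
  ],
)

```text
t: 9.52
ee_pos: [0.5905, -0.0388, 0.1143]
orientation: [-90.0, -0.0, -70.6]
wrist_force: [-0.2, 0.6, -4.1]
width: 0.199
```

```bash
python3 - <<'E'
from h import *
for i in range(3): st()
S=cam('side','side5.png')
cv2.imwrite('pics/c5.png',cv2.resize(S['frame'][60:200,220:360,::-1],None,fx=4,fy=4))
E
```

```text
t 9.53 p [ 0.5905 -0.0388  0.1143] o [-8.998e+01 -2.000e-02 -7.056e+01] F [-0.2  0.6 -4.1] M [-0.13  0.03 -0.03] w 0.199
t 9.53 p [ 0.5905 -0.0388  0.1143] o [-8.998e+01 -2.000e-02 -7.056e+01] F [-0.2  0.6 -4.1] M [-0.13  0.03 -0.03] w 0.199
t 9.53 p [ 0.5905 -0.0388  0.1143] o [-8.998e+01 -2.000e-02 -7.056e+01] F [-0.2  0.6 -4.1] M [-0.13  0.03 -0.03] w 0.199
```

View pics/c5.png

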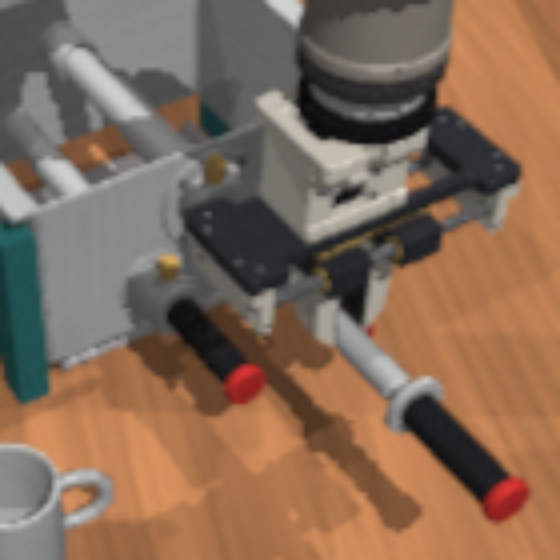

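apply_moves(
  deltas=[
    [0,0,0,-0.0025,0,0,-1],
    [0,0,0,-0.0025,0,0,-1],
    [0,0,0,-0.0025,0,0,-1],
    [0,0,0,-0.0025,0,0,-1],
    [0,0,0,-0.002,0,0,-1],
  ],
)

```text
t: 10.2
ee_pos: [0.5863, -0.0272, 0.1141]
orientation: [-90.0, 0.0, -70.6]
wrist_force: [-0.1, -0.0, -4.7]
width: 0.2
```

apply_moves(
  deltas=[
    [0,0,0,-0.0015,0,0,-1],
    [0,0,0,-0.0015,0,0,-1],
  ],
)

```text
t: 10.45
ee_pos: [0.5853, -0.0245, 0.1141]
orientation: [-90.0, 0.0, -70.6]
wrist_force: [0.2, 0.1, -4.0]
width: 0.198
```

apply_moves(
  deltas=[
    [0,0,0,-0.0015,0,0,-1],
  ],
)

```text
t: 10.58
ee_pos: [0.5848, -0.0231, 0.1141]
orientation: [-90.0, -0.0, -70.6]
wrist_force: [0.0, -0.4, -4.0]
width: 0.202
```

apply_moves(
  deltas=[
    [0,0,0,-0.0015,0,0,-1],
  ],
)

```text
t: 10.7
ee_pos: [0.5844, -0.0218, 0.1141]
orientation: [-90.0, -0.0, -70.6]
wrist_force: [0.7, -1.0, -4.1]
width: 0.198
```

apply_moves(
  deltas=[
    [0,0,0,-0.0015,0,0,-1],
  ],
)

```text
t: 10.82
ee_pos: [0.5839, -0.0204, 0.1141]
orientation: [-90.0, -0.0, -70.6]
wrist_force: [-0.1, -1.4, -4.4]
width: 0.199
```

apply_moves(
  deltas=[
    [0,0,0,-0.0015,0,0,-1],
  ],
)

```text
t: 10.95
ee_pos: [0.5833, -0.0188, 0.1141]
orientation: [-90.0, 0.0, -70.6]
wrist_force: [0.7, -1.1, -4.7]
width: 0.204
```

apply_moves(
  deltas=[
    [0,0,0,-0.001,0,0,-1],
  ],
)

```text
t: 11.08
ee_pos: [0.5831, -0.018, 0.1141]
orientation: [-90.0, -0.0, -70.6]
wrist_force: [-0.1, -1.1, -5.1]
width: 0.201
```

apply_moves(
  deltas=[
    [0,0,0,-0.001,0,0,-1],
    [0,0,0,-0.001,0,0,-1],
  ],
)

```text
t: 11.32
ee_pos: [0.5825, -0.0162, 0.1142]
orientation: [-90.0, -0.0, -70.6]
wrist_force: [0.0, -1.5, -5.2]
width: 0.206
```

apply_moves(
  deltas=[
    [0,0,0,-0.001,0,0,-1],
  ],
)

```text
t: 11.45
ee_pos: [0.5821, -0.0152, 0.1141]
orientation: [-90.0, -0.0, -70.6]
wrist_force: [0.5, -2.6, -4.9]
width: 0.2
```

apply_moves(
  deltas=[
    [0,0,0,-0.001,0,0,-1],
  ],
)

```text
t: 11.58
ee_pos: [0.5819, -0.0146, 0.1142]
orientation: [-90.0, -0.0, -70.6]
wrist_force: [1.8, -4.5, -4.7]
width: 0.201
```

apply_moves(
  deltas=[
    [0,0,0,-0.001,0,0,-1],
  ],
)

```text
t: 11.7
ee_pos: [0.5818, -0.0141, 0.1143]
orientation: [-90.0, -0.1, -70.6]
wrist_force: [2.1, -6.9, -4.4]
width: 0.197
```

apply_moves(
  deltas=[
    [0,0,0,-0.0007,0,0,-1],
  ],
)

```text
t: 11.82
ee_pos: [0.5818, -0.0139, 0.1144]
orientation: [-89.9, -0.1, -70.6]
wrist_force: [2.5, -7.8, -4.1]
width: 0.2
```

apply_moves(
  deltas=[
    [0,0,0,-0.0007,0,0,-1],
  ],
)

```text
t: 11.95
ee_pos: [0.5817, -0.0134, 0.1145]
orientation: [-89.9, -0.2, -70.6]
wrist_force: [1.8, -6.1, -4.8]
width: 0.199
```

```bash
python3 - <<'E'
from h import *
s=st()
a=np.array([-.3322,.9432,0]); n=np.array([-.9432,-.3322,0]); print(s['wrist_force']@a,s['wrist_force']@n, s['moment']@n, s['moment']@a, s['moment'][2])
E
```

```text
t 11.95 p [ 0.5817 -0.0134  0.1145] o [-89.93  -0.16 -70.58] F [ 1.8 -6.1 -4.8] M [-1.36 -0.39 -0.02] w 0.199
-6.353818996774288 0.3713574960878377 1.4086660542157197 0.08744493188406459 -0.01817047360913146
```

apply_moves(
  deltas=[
    [0,0,0,-0.001,0,0,-1],
  ],
)

```text
t: 12.08
ee_pos: [0.5812, -0.0119, 0.1144]
orientation: [-89.9, -0.1, -70.6]
wrist_force: [1.2, -5.4, -4.3]
width: 0.197
```

apply_moves(
  deltas=[
    [0,0,0,-0.001,0,0,-1],
  ],
)

```text
t: 12.2
ee_pos: [0.5807, -0.0108, 0.1144]
orientation: [-90.0, -0.1, -70.6]
wrist_force: [1.7, -5.3, -4.6]
width: 0.2
```

apply_moves(
  deltas=[
    [0,0,0,-0.001,0,0,-1],
  ],
)

```text
t: 12.32
ee_pos: [0.5804, -0.0099, 0.1144]
orientation: [-90.0, -0.1, -70.6]
wrist_force: [1.9, -5.7, -4.5]
width: 0.202
```

apply_moves(
  deltas=[
    [0,0,0,-0.0015,0,0,-1],
    [0,0,0,-0.0015,0,0,-1],
    [0,0,0,-0.0015,0,0,-1],
  ],
)

```text
t: 12.7
ee_pos: [0.5789, -0.0056, 0.1144]
orientation: [-90.0, -0.1, -70.6]
wrist_force: [1.8, -6.5, -5.5]
width: 0.198
```

apply_moves(
  deltas=[
    [0,0,0,-0.0015,0,0,-1],
    [0,0,0,-0.0015,0,0,-1],
    [0,0,0,-0.0015,0,0,-1],
  ],
)

```text
t: 13.08
ee_pos: [0.5774, -0.0014, 0.1143]
orientation: [-90.0, -0.1, -70.6]
wrist_force: [1.6, -4.1, -4.8]
width: 0.198
```

```bash
cat >> h.py <<'E'
A=np.array([-.3322,.9432,0]); N=np.array([-.9432,-.3322,0]); M0=np.array([.5453,.0892,.132])
def sf():
    s=st(); F=s['wrist_force'];m=s['moment']; d=s['ee_pos']-M0
    print('F along %.1f lat %.1f z %.1f | Mn %.2f Mz %.2f | along %.4f lat %.4f axisz %.4f'%(F@A,F@N,F[2],m@N,m[2],d@A,d@N,s['ee_pos'][2]+.019))
    return s
E
python3 - <<'E'
from h import *
sf()
E
```

```text
t 13.07 p [ 0.5774 -0.0014  0.1143] o [-8.996e+01 -8.000e-02 -7.059e+01] F [ 1.6 -4.1 -4.8] M [-0.98 -0.37 -0.06] w 0.198
F along -4.5 lat -0.1 z -4.8 | Mn 1.05 Mz -0.06 | along -0.0961 lat -0.0002 axisz 0.1333
```

apply_moves(
  deltas=[
    [0,0,0,-0.002,0,0,-1],
    [0,0,0,-0.002,0,0,-1],
    [0,0,0,-0.002,0,0,-1],
    [0,0,0,-0.002,0,0,-1],
  ],
)

```text
t: 13.58
ee_pos: [0.5747, 0.0062, 0.1142]
orientation: [-90.0, -0.1, -70.6]
wrist_force: [2.1, -4.3, -5.1]
width: 0.199
```

apply_moves(
  deltas=[
    [0,0,0,-0.002,0,0,-1],
    [0,0,0,-0.002,0,0,-1],
    [0,0,0,-0.002,0,0,-1],
    [0,0,0,-0.002,0,0,-1],
  ],
)

```text
t: 14.08
ee_pos: [0.5719, 0.0138, 0.1141]
orientation: [-90.0, -0.1, -70.6]
wrist_force: [2.3, -6.1, -5.1]
width: 0.203
```

```bash
python3 - <<'E'
from h import *
sf()
E
```

```text
t 14.07 p [0.5719 0.0138 0.1141] o [-8.998e+01 -7.000e-02 -7.058e+01] F [ 2.3 -6.1 -5.1] M [-1.14 -0.41 -0.06] w 0.203
F along -6.5 lat -0.1 z -5.1 | Mn 1.21 Mz -0.06 | along -0.0800 lat -0.0000 axisz 0.1331
```

apply_moves(
  deltas=[
    [0,0,0,-0.002,0,0,-1],
    [0,0,0,-0.002,0,0,-1],
    [0,0,0,-0.002,0,0,-1],
    [0,0,0,-0.002,0,0,-1],
    [0,0,0,-0.002,0,0,-1],
  ],
)

```text
t: 14.7
ee_pos: [0.5685, 0.0232, 0.114]
orientation: [-90.0, -0.1, -70.6]
wrist_force: [1.9, -5.4, -6.3]
width: 0.201
```

apply_moves(
  deltas=[
    [0,0,0,-0.002,0,0,-1],
    [0,0,0,-0.002,0,0,-1],
    [0,0,0,-0.002,0,0,-1],
    [0,0,0,-0.002,0,0,-1],
    [0,0,0,-0.002,0,0,-1],
  ],
)

```text
t: 15.32
ee_pos: [0.565, 0.0327, 0.1139]
orientation: [-90.0, -0.1, -70.6]
wrist_force: [1.6, -5.8, -6.4]
width: 0.201
```

```bash
python3 - <<'E'
from h import *
sf(); S=cam('side','side6.png')
cv2.imwrite('pics/c6.png',cv2.resize(S['frame'][60:200,220:360,::-1],None,fx=4,fy=4))
E
```

```text
t 15.32 p [0.565  0.0327 0.1139] o [-9.002e+01 -5.000e-02 -7.059e+01] F [ 1.6 -5.8 -6.4] M [-1.09 -0.36 -0.  ] w 0.201
F along -6.0 lat 0.4 z -6.4 | Mn 1.14 Mz -0.00 | along -0.0598 lat 0.0002 axisz 0.1329
```

View pics/c6.png

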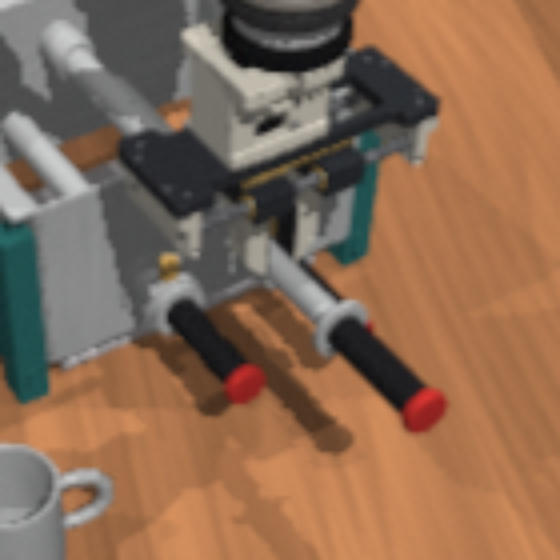

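apply_moves(
  deltas=[
    [0,0,0,-0.002,0,0,-1],
    [0,0,0,-0.002,0.0002,0,-1],
    [0,0,0,-0.002,0,0,-1],
    [0,0,0,-0.002,0.0002,0,-1],
    [0,0,0,-0.002,0,0,-1],
  ],
)

```text
t: 16.0
ee_pos: [0.5615, 0.0424, 0.1135]
orientation: [-90.0, -0.0, -70.6]
wrist_force: [1.4, -5.0, -8.2]
width: 0.198
```

apply_moves(
  deltas=[
    [0,0,0,-0.002,0,0,-1],
    [0,0,0,-0.002,0,0,-1],
    [0,0,0,-0.002,0,0,-1],
    [0,0,0,-0.002,0,0,-1],
    [0,0,0,-0.002,0,0,-1],
    [0,0,0,0,0,0,-1],
  ],
)

```text
t: 16.75
ee_pos: [0.558, 0.0526, 0.1134]
orientation: [-90.0, 0.0, -70.6]
wrist_force: [1.3, -2.5, -9.2]
width: 0.198
```

```bash
python3 - <<'E'
from h import *
sf()
E
```

```text
t 16.75 p [0.558  0.0526 0.1134] o [-9.003e+01  5.000e-02 -7.058e+01] F [ 1.3 -2.5 -9.2] M [-0.57 -0.34 -0.07] w 0.198
F along -2.8 lat -0.4 z -9.2 | Mn 0.65 Mz -0.07 | along -0.0387 lat 0.0002 axisz 0.1324
```

apply_moves(
  deltas=[
    [0,0,0,0,0.0007,0,-1],
    [0,0,0,0,0,0,-1],
    [0,0,0,0,0,0,-0.4],
    [0,0,0,0,0,0,0],
    [0,0,0,0,0,0,0],
    [0,0,0,0,0,0,0],
    [0,0,0,0,0,0,0],
    [0,0,0,0,0,0,0],
  ],
)

```text
t: 17.75
ee_pos: [0.5583, 0.0522, 0.113]
orientation: [-90.0, 0.0, -70.6]
wrist_force: [0.8, 0.4, -0.8]
width: 0.501
```

```bash
python3 - <<'E'
from h import *
sf(); S=cam('side','side7.png');T=cam('top','top7.png'); pickle.dump((S,T),open('v7.pkl','wb'))
r=blobs(S,'red'),blobs(T,'red'); print(r)
cv2.imwrite('pics/c7.png',cv2.resize(S['frame'][60:200,220:360,::-1],None,fx=4,fy=4))
E
```

```text
t 17.75 p [0.5583 0.0522 0.113 ] o [-90.     0.   -70.57] F [ 0.8  0.4 -0.8] M [-0.08 -0.01 -0.  ] w 0.501
F along 0.1 lat -0.9 z -0.8 | Mn 0.08 Mz -0.00 | along -0.0392 lat 0.0001 axisz 0.1320
([(17, array([310.06, 140.82])), (79, array([280.68, 155.37])), (75, array([320.55, 160.44]))], [(36, array([234.67, 115.92])), (33, array([192.91, 117.7 ])), (34, array([203.32, 148.68]))])
```

View pics/c7.png

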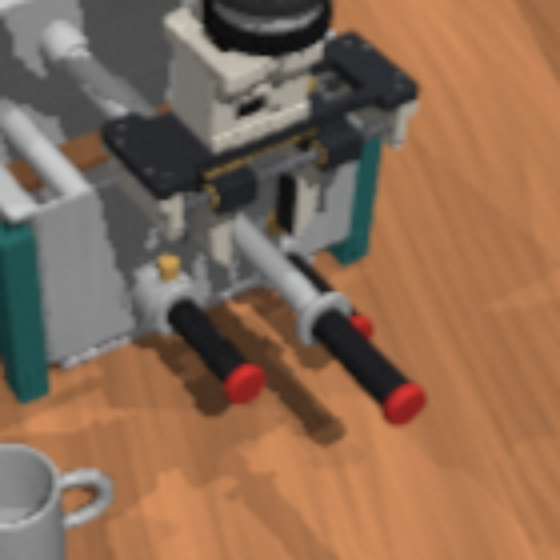

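```bash
python3 - <<'E'
from h import *
S,T=pickle.load(open('v7.pkl','rb'))
k,e=tri(T,S,(234.67,115.92),(320.55,160.44)); print(k,e, (k-M0)@A,(k-M0)@N)
# reference biases: with knob held level at v4: measured .174 vs axis .1687
E
```

```text
[ 0.6144 -0.1031  0.1267] 0.0001 -0.20433237999999998 -0.0012930599999999488
```

apply_moves(
  deltas=[
    [0,0,0,0,0,0,1],
    [0,0,0,0,0,0,1],
    [0,0,0,0,0,0,1],
    [0,0,0,0,0,0,1],
  ],
)

```text
t: 18.35
ee_pos: [0.5583, 0.0522, 0.113]
orientation: [-90.0, 0.0, -70.6]
wrist_force: [-0.6, -0.1, 0.1]
width: 0.886
```

apply_moves(
  deltas=[
    [0,0,0,0.01,0,0,1],
    [0,0,0,0.02,0,0,1],
    [0,0,0,0.03,0,0,1],
    [0,0,0,0.03,0,0,1],
    [0,0,0,0.02,0,0,1],
    [0,0,0,0.012,0,0,1],
    [0,0,0,0,0.0065,0,1],
    [0,0,2,0,0,0,1],
    [0,0,0,0,0,0,1],
  ],
)

```text
t: 19.48
ee_pos: [0.5989, -0.0627, 0.1064]
orientation: [-90.0, 2.1, -70.6]
wrist_force: [0.2, -0.4, 0.7]
width: 1.002
```

```bash
python3 - <<'E'
from h import *
sf(); S=cam('side','side8.png');T=cam('top','top8.png'); pickle.dump((S,T),open('v8.pkl','wb'))
print(blobs(S,'red'),blobs(T,'red'),blobs(S,'brass'),blobs(T,'brass'))
cv2.imwrite('pics/c8.png',cv2.resize(S['frame'][60:200,220:360,::-1],None,fx=4,fy=4))
E
```

```text
t 19.48 p [ 0.5989 -0.0627  0.1064] o [-90.     2.06 -70.57] F [ 0.2 -0.4  0.7] M [-0.12  0.02  0.01] w 1.002
F along -0.4 lat -0.1 z 0.7 | Mn 0.11 Mz 0.01 | along -0.1611 lat -0.0001 axisz 0.1254
[(7, array([311.29, 142.  ])), (39, array([279.46, 154.74])), (75, array([320.45, 160.56]))] [] [(8, array([288.75, 113.75])), (21, array([261.57, 126.38])), (694, array([356.87, 271.98]))] [(394, array([337.73, 123.48]))]
```

View pics/c8.png

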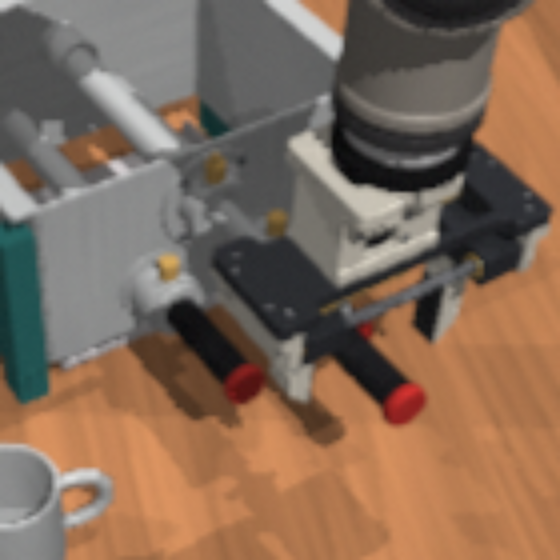

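apply_moves(
  deltas=[
    [0,0,0,0,0,0,0],
    [0,0,0,0,0,0,-0.2],
    [0,0,0,0,0,0,-0.35],
    [0,0,0,0,0,0,-0.42],
    [0,0,0,0,0,0,-0.42],
  ],
)

```text
t: 20.2
ee_pos: [0.5988, -0.0629, 0.1065]
orientation: [-90.0, 2.0, -70.6]
wrist_force: [0.7, -0.2, -0.9]
width: 0.508
```

apply_moves(
  deltas=[
    [0,0,0,0,0,0,-0.46],
    [0,0,0,0,0,0,-0.5],
  ],
)

```text
t: 20.45
ee_pos: [0.5989, -0.0629, 0.1065]
orientation: [-90.0, 2.0, -70.6]
wrist_force: [-0.1, 0.2, -0.4]
width: 0.286
```

apply_moves(
  deltas=[
    [0,0,0,0,0,0,-1],
    [0,0,0,0,0,0,-1],
  ],
)

```text
t: 20.7
ee_pos: [0.599, -0.0629, 0.1066]
orientation: [-90.0, 2.0, -70.6]
wrist_force: [0.5, -0.5, -0.4]
width: 0.232
```

```bash
python3 - <<'E'
from h import *
sf()
E
```

```text
t 20.7 p [ 0.599  -0.0629  0.1066] o [-89.98   2.   -70.58] F [ 0.5 -0.5 -0.4] M [-0.09 -0.16 -0.11] w 0.232
F along -0.6 lat -0.3 z -0.4 | Mn 0.14 Mz -0.11 | along -0.1613 lat -0.0001 axisz 0.1256
```

apply_moves(
  deltas=[
    [0,0,0,0,0,0,-1],
    [0,0,0,0,0,0,-1],
    [0,0,-0.4,0,-0.0012,0,-1],
    [0,0,-0.4,0,-0.0012,0,-1],
  ],
)

```text
t: 21.2
ee_pos: [0.5988, -0.0631, 0.1089]
orientation: [-90.0, 1.2, -70.6]
wrist_force: [1.6, -2.1, -0.9]
width: 0.238
```

```bash
python3 - <<'E'
from h import *
sf()
E
```

```text
t 21.2 p [ 0.5988 -0.0631  0.1089] o [-90.01   1.16 -70.58] F [ 1.6 -2.1 -0.9] M [-0.34 -0.15  0.01] w 0.238
F along -2.5 lat -0.8 z -0.9 | Mn 0.37 Mz 0.01 | along -0.1614 lat 0.0001 axisz 0.1279
```

apply_moves(
  deltas=[
    [0,0,-0.4,0,-0.0012,0,-1],
    [0,0,0,0,0,0,-1],
  ],
)

```text
t: 21.45
ee_pos: [0.599, -0.0631, 0.1103]
orientation: [-90.0, 0.8, -70.6]
wrist_force: [0.6, -2.0, -0.0]
width: 0.229
```

```bash
python3 - <<'E'
from h import *
sf()
E
```

```text
t 21.45 p [ 0.599  -0.0631  0.1103] o [-89.98   0.76 -70.56] F [ 0.6 -2.  -0. ] M [-0.46 -0.15 -0.05] w 0.229
F along -2.0 lat 0.1 z -0.0 | Mn 0.48 Mz -0.05 | along -0.1615 lat -0.0001 axisz 0.1293
```

apply_moves(
  deltas=[
    [0,0,-0.4,0,-0.0012,0,-1],
    [0,0,-0.4,0,-0.0012,0,-1],
    [0,0,0,0,0,0,-1],
  ],
)

```text
t: 21.82
ee_pos: [0.5989, -0.0632, 0.1124]
orientation: [-90.0, -0.0, -70.6]
wrist_force: [1.4, -3.1, -3.6]
width: 0.227
```

```bash
python3 - <<'E'
from h import *
sf()
S=cam('side','side9.png');T=cam('top','top9.png'); 
print(blobs(S,'red'),blobs(T,'red'))
E
```

```text
t 21.82 p [ 0.5989 -0.0632  0.1124] o [-9.000e+01 -3.000e-02 -7.056e+01] F [ 1.4 -3.1 -3.6] M [-0.74 -0.29  0.01] w 0.227
F along -3.4 lat -0.3 z -3.6 | Mn 0.79 Mz 0.01 | along -0.1615 lat 0.0001 axisz 0.1314
[(76, array([280.86, 155.43])), (81, array([319.77, 158.84]))] []
```

apply_moves(
  deltas=[
    [0,0,0,-0.001,0,0,-1],
    [0,0,0,-0.0015,0,0,-1],
    [0,0,0,-0.0015,0,0,-1],
  ],
)

```text
t: 22.3
ee_pos: [0.5978, -0.0599, 0.1125]
orientation: [-90.0, -0.1, -70.6]
wrist_force: [2.5, -5.3, -3.3]
width: 0.233
```

```bash
python3 - <<'E'
from h import *
sf()
E
```

```text
t 22.3 p [ 0.5978 -0.0599  0.1125] o [-8.999e+01 -6.000e-02 -7.059e+01] F [ 2.5 -5.3 -3.3] M [-1.06 -0.26  0.01] w 0.233
F along -5.8 lat -0.6 z -3.3 | Mn 1.09 Mz 0.01 | along -0.1581 lat 0.0000 axisz 0.1315
```

apply_moves(
  deltas=[
    [0,0,0,-0.002,0,0,-1],
    [0,0,0,-0.002,0,0,-1],
    [0,0,0,-0.002,0,0,-1],
  ],
)

```text
t: 22.68
ee_pos: [0.5957, -0.0543, 0.1125]
orientation: [-90.0, -0.1, -70.6]
wrist_force: [2.0, -5.4, -2.9]
width: 0.233
```

```bash
python3 - <<'E'
from h import *
sf()
E
```

```text
t 22.68 p [ 0.5957 -0.0543  0.1125] o [-9.000e+01 -6.000e-02 -7.059e+01] F [ 2.  -5.4 -2.9] M [-1.03 -0.31  0.  ] w 0.233
F along -5.8 lat -0.1 z -2.9 | Mn 1.07 Mz 0.00 | along -0.1521 lat 0.0001 axisz 0.1315
```

Drag is steady at about 5.8 N with no side load. I'll push on.

apply_moves(
  deltas=[
    [0,0,0,-0.002,0,0,-1],
    [0,0,0,-0.002,0,0,-1],
    [0,0,0,-0.002,0,0,-1],
    [0,0,0,-0.002,0,0,-1],
    [0,0,0,-0.002,0,0,-1],
  ],
)

```text
t: 23.3
ee_pos: [0.5923, -0.0448, 0.1124]
orientation: [-90.0, -0.1, -70.6]
wrist_force: [1.6, -5.0, -2.8]
width: 0.231
```

apply_moves(
  deltas=[
    [0,0,0,-0.002,0,0,-1],
    [0,0,0,-0.002,0,0,-1],
    [0,0,0,-0.002,0,0,-1],
    [0,0,0,-0.002,0,0,-1],
    [0,0,0,-0.002,0,0,-1],
  ],
)

```text
t: 23.92
ee_pos: [0.589, -0.0353, 0.1124]
orientation: [-90.0, -0.0, -70.6]
wrist_force: [1.9, -5.5, -4.6]
width: 0.233
```

```bash
python3 - <<'E'
from h import *
sf()
E
```

```text
t 23.93 p [ 0.589  -0.0353  0.1124] o [-9.001e+01 -5.000e-02 -7.058e+01] F [ 1.9 -5.5 -4.6] M [-1.04 -0.27 -0.  ] w 0.233
F along -5.8 lat 0.0 z -4.6 | Mn 1.07 Mz -0.00 | along -0.1319 lat 0.0002 axisz 0.1314
```

apply_moves(
  deltas=[
    [0,0,0,-0.002,0,0,-1],
    [0,0,0,-0.002,0,0,-1],
    [0,0,0,-0.002,0,0,-1],
    [0,0,0,-0.002,0,0,-1],
    [0,0,0,-0.002,0,0,-1],
  ],
)

```text
t: 24.55
ee_pos: [0.5856, -0.0258, 0.1123]
orientation: [-90.0, -0.0, -70.6]
wrist_force: [1.9, -5.9, -3.8]
width: 0.232
```

apply_moves(
  deltas=[
    [0,0,0,-0.002,0,0,-1],
    [0,0,0,-0.002,0,0,-1],
    [0,0,0,-0.002,0,0,-1],
    [0,0,0,-0.002,0,0,-1],
    [0,0,0,-0.002,0,0,-1],
  ],
)

```text
t: 25.18
ee_pos: [0.5822, -0.0164, 0.1123]
orientation: [-90.0, -0.0, -70.6]
wrist_force: [1.2, -5.4, -3.6]
width: 0.232
```

```bash
python3 - <<'E'
from h import *
sf()
E
```

```text
t 25.18 p [ 0.5822 -0.0164  0.1123] o [-9.002e+01 -4.000e-02 -7.058e+01] F [ 1.2 -5.4 -3.6] M [-0.99 -0.27 -0.04] w 0.232
F along -5.5 lat 0.7 z -3.6 | Mn 1.02 Mz -0.04 | along -0.1119 lat 0.0002 axisz 0.1313
```

apply_moves(
  deltas=[
    [0,0,0,-0.002,0,0,-1],
    [0,0,0,-0.002,0,0,-1],
    [0,0,0,-0.002,0,0,-1],
    [0,0,0,-0.002,0,0,-1],
    [0,0,0,-0.002,0,0,-1],
  ],
)

```text
t: 25.8
ee_pos: [0.5789, -0.0069, 0.1123]
orientation: [-90.0, -0.0, -70.6]
wrist_force: [2.0, -5.2, -4.0]
width: 0.235
```

apply_moves(
  deltas=[
    [0,0,0,-0.002,0,0,-1],
    [0,0,0,-0.002,0,0,-1],
    [0,0,0,-0.002,0,0,-1],
    [0,0,0,-0.002,0,0,-1],
    [0,0,0,-0.002,0,0,-1],
  ],
)

```text
t: 26.42
ee_pos: [0.5755, 0.0025, 0.1122]
orientation: [-90.0, -0.0, -70.6]
wrist_force: [2.5, -6.0, -3.9]
width: 0.233
```

apply_moves(
  deltas=[
    [0,0,0,-0.002,0,0,-1],
    [0,0,0,-0.002,0,0,-1],
    [0,0,0,-0.002,0,0,-1],
    [0,0,0,-0.002,0,0,-1],
    [0,0,0,-0.002,0,0,-1],
  ],
)

```text
t: 27.05
ee_pos: [0.5722, 0.0119, 0.1123]
orientation: [-90.0, -0.0, -70.6]
wrist_force: [2.4, -4.7, -3.5]
width: 0.236
```

```bash
python3 - <<'E'
from h import *
sf(); S=cam('side','side10.png')
cv2.imwrite('pics/c10.png',cv2.resize(S['frame'][60:200,220:360,::-1],None,fx=4,fy=4))
E
```

```text
t 27.05 p [0.5722 0.0119 0.1123] o [-9.003e+01 -3.000e-02 -7.058e+01] F [ 2.4 -4.7 -3.5] M [-0.92 -0.32 -0.03] w 0.236
F along -5.2 lat -0.7 z -3.5 | Mn 0.98 Mz -0.03 | along -0.0818 lat 0.0003 axisz 0.1313
```

View pics/c10.png

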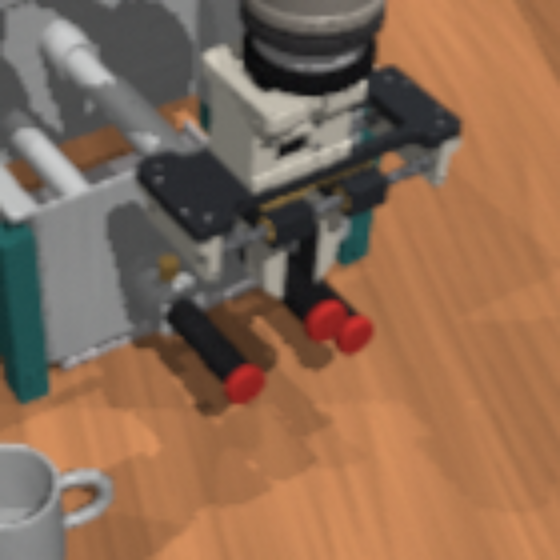

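apply_moves(
  deltas=[
    [0,0,0,-0.002,0,0,-1],
    [0,0,0,-0.002,0,0,-1],
    [0,0,0,-0.002,0,0,-1],
    [0,0,0,-0.002,0,0,-1],
    [0,0,0,-0.002,0,0,-1],
  ],
)

```text
t: 27.72
ee_pos: [0.5688, 0.0215, 0.1122]
orientation: [-90.0, -0.0, -70.6]
wrist_force: [2.2, -5.7, -4.8]
width: 0.237
```

apply_moves(
  deltas=[
    [0,0,0,-0.002,0,0,-1],
    [0,0,0,-0.002,0,0,-1],
    [0,0,0,-0.002,0,0,-1],
    [0,0,0,-0.002,0,0,-1],
  ],
)

```text
t: 28.22
ee_pos: [0.5662, 0.0291, 0.1123]
orientation: [-90.0, -0.0, -70.6]
wrist_force: [2.1, -4.8, -4.9]
width: 0.231
```

apply_moves(
  deltas=[
    [0,0,0,-0.0015,0,0,-1],
    [0,0,0,-0.0015,0,0,-1],
    [0,0,0,-0.001,0,0,-1],
  ],
)

```text
t: 28.6
ee_pos: [0.5648, 0.0329, 0.1122]
orientation: [-90.0, -0.0, -70.6]
wrist_force: [2.6, -5.0, -5.4]
width: 0.232
```

```bash
python3 - <<'E'
from h import *
sf()
E
```

```text
t 28.6 p [0.5648 0.0329 0.1122] o [-9.003e+01 -1.000e-02 -7.058e+01] F [ 2.6 -5.  -5.4] M [-0.84 -0.34 -0.04] w 0.232
F along -5.6 lat -0.8 z -5.4 | Mn 0.91 Mz -0.04 | along -0.0596 lat 0.0003 axisz 0.1312
```

apply_moves(
  deltas=[
    [0,0,0,-0.001,0,0,-1],
    [0,0,0,-0.001,0,0,-1],
    [0,0,0,-0.001,0,0,-1],
  ],
)

```text
t: 28.98
ee_pos: [0.5638, 0.0357, 0.1123]
orientation: [-90.0, -0.0, -70.6]
wrist_force: [2.1, -4.6, -3.8]
width: 0.235
```

apply_moves(
  deltas=[
    [0,0,0,-0.001,0,0,-1],
    [0,0,0,-0.001,0,0,-1],
  ],
)

```text
t: 29.22
ee_pos: [0.5632, 0.0376, 0.1122]
orientation: [-90.0, -0.0, -70.6]
wrist_force: [2.6, -5.2, -4.2]
width: 0.229
```

apply_moves(
  deltas=[
    [0,0,0,-0.001,0,0,-1],
    [0,0,0,-0.001,0,0,-1],
  ],
)

```text
t: 29.48
ee_pos: [0.5625, 0.0395, 0.1123]
orientation: [-90.0, -0.0, -70.6]
wrist_force: [3.1, -5.2, -4.6]
width: 0.234
```

apply_moves(
  deltas=[
    [0,0,0,-0.001,0,0,-1],
  ],
)

```text
t: 29.6
ee_pos: [0.5621, 0.0404, 0.1122]
orientation: [-90.0, -0.0, -70.6]
wrist_force: [1.9, -5.8, -4.7]
width: 0.23
```

apply_moves(
  deltas=[
    [0,0,0,-0.001,0,0,-1],
  ],
)

```text
t: 29.72
ee_pos: [0.5618, 0.0414, 0.1123]
orientation: [-90.0, -0.0, -70.6]
wrist_force: [1.6, -4.3, -4.8]
width: 0.237
```

apply_moves(
  deltas=[
    [0,0,0,-0.001,0,0,-1],
  ],
)

```text
t: 29.85
ee_pos: [0.5613, 0.0428, 0.1122]
orientation: [-90.0, 0.0, -70.6]
wrist_force: [1.0, -2.4, -3.3]
width: 0.23
```

apply_moves(
  deltas=[
    [0,0,0,-0.001,0,0,-1],
  ],
)

```text
t: 29.98
ee_pos: [0.5608, 0.0442, 0.1124]
orientation: [-90.0, 0.1, -70.6]
wrist_force: [0.2, -0.6, -2.7]
width: 0.235
```

apply_moves(
  deltas=[
    [0,0,0,-0.001,0,0,-1],
  ],
)

```text
t: 30.1
ee_pos: [0.5608, 0.045, 0.1127]
orientation: [-90.0, 0.0, -70.6]
wrist_force: [-0.2, -1.2, -0.4]
width: 0.231
```

apply_moves(
  deltas=[
    [0,0,0,-0.001,0,0,-1],
  ],
)

```text
t: 30.22
ee_pos: [0.5607, 0.0456, 0.1128]
orientation: [-90.0, -0.0, -70.6]
wrist_force: [1.6, -3.8, -2.0]
width: 0.233
```

```bash
python3 - <<'E'
from h import *
sf()
E
```

```text
t 30.23 p [0.5607 0.0456 0.1128] o [-8.997e+01 -1.000e-02 -7.056e+01] F [ 1.6 -3.8 -2. ] M [-0.66 -0.17 -0.06] w 0.233
F along -4.1 lat -0.2 z -2.0 | Mn 0.68 Mz -0.06 | along -0.0462 lat -0.0001 axisz 0.1318
```

apply_moves(
  deltas=[
    [0,0,0,-0.0005,0,0,-1],
  ],
)

```text
t: 30.35
ee_pos: [0.5607, 0.0457, 0.1127]
orientation: [-90.0, -0.0, -70.6]
wrist_force: [0.6, -3.3, -0.8]
width: 0.233
```

apply_moves(
  deltas=[
    [0,0,0,-0.0005,0,0,-1],
  ],
)

```text
t: 30.48
ee_pos: [0.5607, 0.0457, 0.1128]
orientation: [-90.0, -0.1, -70.6]
wrist_force: [1.0, -5.7, -1.0]
width: 0.231
```

```bash
python3 - <<'E'
from h import *
sf()
E
```

```text
t 30.48 p [0.5607 0.0457 0.1128] o [-8.997e+01 -8.000e-02 -7.057e+01] F [ 1.  -5.7 -1. ] M [-1.17 -0.25  0.01] w 0.231
F along -5.7 lat 0.9 z -1.0 | Mn 1.19 Mz 0.01 | along -0.0461 lat -0.0001 axisz 0.1318
```

apply_moves(
  deltas=[
    [0,0,0,-0.0005,0,0,-1],
  ],
)

```text
t: 30.6
ee_pos: [0.5607, 0.0457, 0.1128]
orientation: [-90.0, -0.1, -70.6]
wrist_force: [2.1, -7.8, -2.1]
width: 0.231
```

apply_moves(
  deltas=[
    [0,0,0,-0.0005,0,0,-1],
    [0,0,0,0,0,0,-1],
  ],
)

```text
t: 30.85
ee_pos: [0.5607, 0.0457, 0.1128]
orientation: [-90.0, -0.2, -70.6]
wrist_force: [2.1, -8.5, -1.9]
width: 0.233
```

```bash
python3 - <<'E'
from h import *
sf()
E
```

```text
t 30.85 p [0.5607 0.0457 0.1128] o [-89.96  -0.16 -70.59] F [ 2.1 -8.5 -1.9] M [-1.53 -0.33  0.07] w 0.233
F along -8.7 lat 0.8 z -1.9 | Mn 1.55 Mz 0.07 | along -0.0461 lat -0.0001 axisz 0.1318
```

apply_moves(
  deltas=[
    [0,0,0,0.001,0,0,-1],
    [0,0,0,0,0,0,-0.45],
    [0,0,0,0,0,0,-0.2],
    [0,0,0,0,0,0,0.4],
    [0,0,0,0,0,0,0.4],
    [0,0,0,0,0,0,0.4],
    [0,0,0,0,0,0,0.4],
  ],
)

```text
t: 31.72
ee_pos: [0.5603, 0.0465, 0.1125]
orientation: [-90.0, 0.0, -70.6]
wrist_force: [-0.3, 0.7, 0.5]
width: 0.695
```

```bash
python3 - <<'E'
from h import *
sf()
E
```

```text
t 31.73 p [0.5603 0.0465 0.1125] o [-8.999e+01  1.000e-02 -7.058e+01] F [-0.3  0.7  0.5] M [-0.1   0.03  0.04] w 0.695
F along 0.8 lat 0.1 z 0.5 | Mn 0.08 Mz 0.04 | along -0.0453 lat 0.0000 axisz 0.1315
```

apply_moves(
  deltas=[
    [0,0,0,0,-0.01,0,0.4],
    [0,0,0,0,-0.02,0,0.4],
    [0,0,0,0,-0.04,0,0.4],
    [0,0,0,0,-0.05,0,0.4],
    [0,0,0,0.03,-0.04,0,0.4],
    [0,0,0,0.05,-0.03,0,0.4],
    [0,0,0,0.05,0,0,0.4],
    [0,0,0,0.05,0,0,0.4],
    [0,0,0,0.04,0,0,0.4],
    [0,0,0,0,0,0,0.4],
    [0,0,0,0,0,0,0.4],
  ],
)

```text
t: 33.1
ee_pos: [0.6333, -0.1606, 0.3028]
orientation: [-90.0, 0.0, -70.6]
wrist_force: [0.3, 0.4, -0.2]
width: 0.701
```

```bash
python3 - <<'E'
from h import *
sf(); S=cam('side','side11.png');T=cam('top','top11.png'); pickle.dump((S,T),open('v11.pkl','wb'))
print(blobs(S,'red'),blobs(T,'red'),blobs(S,'brass'),blobs(T,'brass'))
cv2.imwrite('pics/c11.png',cv2.resize(S['frame'][60:200,200:340,::-1],None,fx=4,fy=4))
cv2.imwrite('pics/c11t.png',cv2.resize(T['frame'],None,fx=1.5,fy=1.5)[:,:,::-1])
E
```

```text
t 33.1 p [ 0.6333 -0.1606  0.3028] o [-8.998e+01  3.000e-02 -7.058e+01] F [ 0.3  0.4 -0.2] M [-0.09  0.05 -0.03] w 0.701
F along 0.3 lat -0.4 z -0.2 | Mn 0.06 Mz -0.03 | along -0.2648 lat -0.0000 axisz 0.3218
[(27, array([293.22, 129.11])), (63, array([307.89, 143.05])), (72, array([280.56, 155.43]))] [] [(14, array([350.86,  81.93])), (22, array([273.5 , 101.73])), (9, array([288.89, 113.89])), (23, array([261.57, 126.39])), (696, array([356.83, 271.99]))] [(392, array([337.78, 123.45]))]
```

View pics/c11.png

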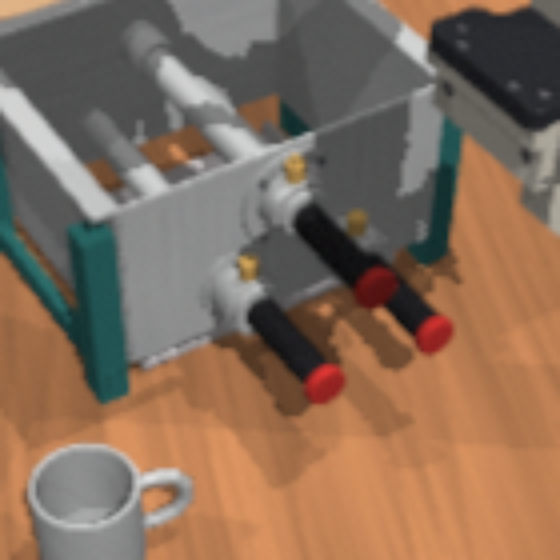

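View pics/c11t.png

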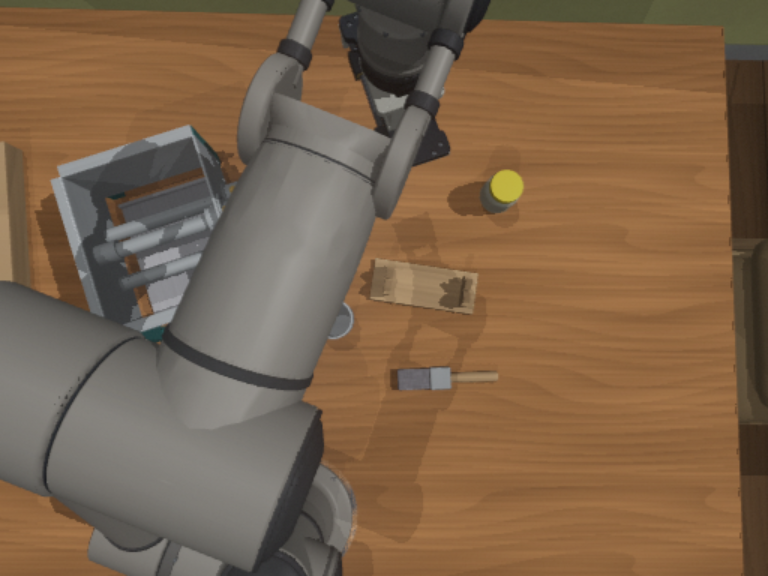

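```bash
python3 - <<'E'
from h import *
print(robot.close_job())
E
```

```text
the job is handed in; nothing more can be done
None
```

The core is fully in the upper sleeve with its collar against the boss. I let it go and handed the job in at about 33 s of the 72 s allowed.

- **First hold:** I gripped the shaft near its balance point and slid it about 83 mm in. The tip passed the catch at about 8 N, and after that the drag was about 6 N. Then I let go.
- **Second hold:** I gripped the middle of the black handle, lifted the sag of about 2° back into line, and pushed on at about 5 to 6 N. The force dropped as the ball fell into the groove. The hard stop followed about 2 mm further on. I confirmed it at about 9 N, with no further movement, then let go and backed off.

**Last checks:**
- **Stop position:** it came about 1 mm from where I had worked out the true mouth to be from the pictures.
- **Side view:** the catch-to-knob offset of this core matches the lower cores to about 1 pixel.
- **Robot:** the wrist force is near zero with the arm clear of everything.
- **Bystanders:** the jar's lid is where it was to within a pixel. The cup and the brush look unmoved.
- **Not confirmed:** after release the arm hid the knob from the top camera, so I could not take a two-view fix of the final pose. I also could only feel the forces at the wrist, not the contact forces inside the sleeve.

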